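Twist the blue lid off its storage canister

TASK

Open the white canister that has the blue lid: unscrew the lid anticlockwise by about a quarter turn until its thread lets go, lift it off and set it down, right way up and without dropping it, wholly on the round cork trivet. Leave the canister with the orange lid closed and alone.

Things in the scene. Friction and masses are not known exactly. Their poses are not given: they have to be found in the camera images.
- blue_lid_center (a point): Centre of the blue ribbed lid: 64 mm across, 30 mm high, 60 g, z up, 115 mm above the worktop. Grasp across it, any direction, from above. Starts 0 to 12 degrees past fully shut; locked below 50, lifts straight off 55 to 120 degrees past shut (anticlockwise from above), so one 70 to 100 degree turn frees it; clockwise it meets a stop. Turns easily and does not rise; 1.5 mm of play.
- blue_canister: White ceramic canister under the blue lid, 94 mm across, 125 mm high to the rim of its 42 mm wide neck, which reaches 25 mm up into the lid (lift over 30 mm to clear). Its shoulder lies 14 mm or more below the lid's lower rim. Its foot grips the worktop: it neither slides nor turns. Origin on its axis at the worktop, z up; its x axis matches the lid's when fully shut.
- orange_lid_center (a point): Centre (half-way up) of the same kind of lid in orange, on a second canister of the same shape and size. To be left alone. A coffee brewer about 0.35 m tall stands on the left, roughly from x = 0.45 to 0.85 m and y = 0.32 to 0.58 m: keep the arm clear of it. Jars 170 mm high at most stand behind x = 0.82 m.
- trivet_top (a point): Centre of the upper face of the round cork trivet, 130 mm across and 8 mm thick, fixed flat on the worktop. A lid standing on it has its centre 15 mm above this point.
Things that resemble listed ones, but are neither listed nor needed, are in the scene too. What is meant by the part that bears blue_lid_center is not yellow, and is the larger of those in its own colour. Of the things that look like the part that bears trivet_top, the smaller one is meant.

How it is judged (in metres and radians):
On the way:
1. the blue lid is turned at least 40 degrees from fully shut while still seated on the neck (angle between the x axis of blue_lid_center and the x axis of blue_canister, either way round above 0.7 rad and horizontal distance between blue_lid_center and blue_canister below 0.01 m and z of blue_lid_center in the frame of blue_canister below 0.125 m), for 0.05 s.
At the end, for the whole second after the job is handed in: The blue lid lies at rest, released, right way up (within 10 degrees) on the cork trivet, its centre within 35 mm of the trivet's centre; the orange lid is still on its canister (horizontal distance between blue_lid_center and trivet_top below 0.035 m and z of blue_lid_center in the frame of trivet_top between 0.011 and 0.019 m and angle between blue_lid_center's own z axis and vertical below 0.175 rad and linear speed of blue_lid below 0.02 m/s and distance of orange_lid_center from where it was at the start of the episode below 0.015 m); the robot touches nothing.
It fails at once if the orange lid is moved more than 15 mm (distance of orange_lid_center from where it was at the start of the episode above 0.015 m).
It fails at once if the blue lid is dropped (falls faster than 0.6 m/s with no finger on it) (linear speed of blue_lid above 0.6 m/s and contact force between the fingers and blue_lid below 0.05 N).
It fails at once if the fingers press on the orange lid (contact force between the fingers and orange_lid above 3 N).
It also fails if it takes over 48 s, if anything falls off the work surface, if the arm or the gripper's body presses on something with over 40 N, if the wrist force passes 120 N, or if a joint passes its speed limit or range.

ROBOT

A 7-joint arm with a two-finger parallel gripper is mounted at the origin on a cart in front of the work surface, level with it; the furniture and walls round the work are solid. World frame = base frame: x ahead of the robot, y to its left, z up, the work surface at z = 0. Lengths are in mm, angles in rad, forces in N, time in s.
With the tool pointing down it reaches from about 425 to 825 mm from the base axis. Payload 3.6 kg.
Tool frame: the origin (TCP) lies at the very end of the fingers, on their centre line; the grasp point (between the pads) lies manip.hold_point_z behind it (manip.hold_point_z is the distance from the TCP to the grasp point, in mm); z points along the fingers, y is the line along which they close (so a half turn about z gives the same grasp; the last joint's range is limited). The gripper opens to 93 mm and grips with 3 to 60 N. Pads are 15 mm wide; open, the fingers measure 128 mm over their backs; the gripper's body (75 mm by 188 mm) begins 65 mm behind the grasp point.
Start: joints at [-1.369, 0.615, -0.013, 1.423, 0.008, 1.103, -0.04], TCP at [146.76, 633.185, 218.64] pointing down, gripper open.
Joint ranges: [-3.12, 3.12], [-0.3, 2.06], [-1.34, 1.32], [0.26, 2.42], [-1.36, 4.5], [0.01, 1.98], [-2.84, 2.84]. Speed limits (rad/s): [2.79, 2.79, 3.14, 3.14, 3.14, 3.14, 3.14].

INTERFACE

Orientations are given as a rotation vector (axis times angle).
In Python, from plant import readout, read_camera, manip gives the robot as it stands.
- The arm moves only by the tool carry_out, never from a script. Its argument "rows" is a list of rows, each an object of numbers: "tx", "ty", "tz": the shift along the world's x, y, z in m; "wx", "wy", "wz": the turn, a rotation vector about the world's x, y, z in degrees. A call has 1 to 12 rows; each row is the pose to reach, as a shift and turn from the pose commanded when the call began; what a row does not reach only later rows make up. A row lasts 1/8 s, in which the tool goes at most 62.5 mm and 10.7 degrees, less where a joint would pass 70% of its speed; a pose out of reach is approached as far as the arm can. A call with a gripper value outside its range is refused whole. "grip" is the opening, from 0 (shut) to 1 (fully open), set as the call begins (left out, the last holds). The fingers move at their own pace and stop on an object; "force" is the grip in N (left out, the last holds). Time passes only in rows, so rows that repeat a pose let the fingers close. It gives the time, the measured TCP pose, the force, the opening and the grip force at its end, in the units of the state.
- readout.state(): the state, without advancing time (a new reading comes with each control period).
- read_camera(name): name is "scene" or "top" or "wrist"; returns a dict with "frame" (420x560x3 uint8, red, green, blue), "z_map" (420x560 float32, mm along the optical axis (not along the pixel's ray), 0 where there is no reading), "intrinsics" (3x3 intrinsics, pixels), "eye" and "orientation" of the camera in the world; the wrist camera has in their place "mount" (4x4, takes a point from camera to tool coordinates, whose origin is the TCP and whose axes are the flange's). Camera axes: x right, y down, z forward; pixel columns grow to the right and rows downward; lengths in mm; the calibration is good to about 2 mm. A picture is of the moment at which its call begins: read the wrist's pose just before it.
- manip.job_done(): hands the job in; it is judged then, once.
The state is a dict: "t": time; "qpos": joint angles; "dq": joint speeds; "tau": joint torques, N m; "tool_pos": TCP position; "tcp_rot": TCP orientation; "force": force on the tool from outside, world axes, zero at the start; "torque": the same for the moment, N m; "gripper_width": opening from 0.0 (shut) to 1.0 (fully open); "grasp_force": force on a finger pad.
Only numpy, scipy, OpenCV 4.12 (cv2) and the standard library are available. Lean on these libraries where they do the work, as an engineer would, in place of code of your own. Each camera call takes 0.05 s, during which the arm holds its last target. There are 200 camera calls.

## Working session

There is one attempt and no reset: what is moved stays moved. The work goes in short steps, Python scripts to look and compute and a tool call to move; the robot and the scene stay as the last step left them, time stands still between calls to the robot, and variables do not carry over. Pictures are saved under pics/ and viewed, at most 10 in all, crops included, and the job is handed in when it is done.

Besides the shell and the picture viewer there is one more tool, called after "Request:" by a JSON object that holds its "op" and its "data", one argument or row to a line. carry_out: Moves the arm, as the interface text tells. Its arguments: {"type":"object","properties":{"rows":{"type":"array","items":{"type":"object","properties":{"tx":{"type":"number"},"ty":{"type":"number"},"tz":{"type":"number"},"wx":{"type":"number"},"wy":{"type":"number"},"wz":{"type":"number"}}}},"grip":{"type":"number"},"force":{"type":"number"}},"required":["rows"]}

```bash
mkdir -p pics; cat > h.py <<'E'
import numpy as np,cv2
from plant import readout,read_camera,manip
from scipy.spatial.transform import Rotation as R
E
python3 - <<'E'
from h import *
s=readout.state();print(s['t'],s['tool_pos'],s['tcp_rot'],s['qpos'],s['gripper_width'],manip.hold_point_z)
for n in['scene','top']:
    c=read_camera(n);print(n,c['intrinsics'],c['eye'],c['orientation'])
    np.savez(n,**c)
    cv2.imwrite(f'pics/{n}.png',c['frame'][:,:,::-1])
E
```

```text
0.0 [146.61253263 632.47065883 217.4862127 ] [-0.35691917 -3.12102728  0.00387192] [-1.36950953  0.61592518 -0.01261386  1.42487189  0.00812912  1.10332125
 -0.04042034] 1.000031896739288 18.8
scene [[521.66574341   0.         287.53072701]
 [  0.         521.66574341 207.74035114]
 [  0.           0.           1.        ]] [ 148.65494384 -965.10404083 1111.7150186 ] [-2.30322774  0.58735706 -0.22500559]
top [[435.17890243   0.         273.25876201]
 [  0.         435.17890243 207.35741148]
 [  0.           0.           1.        ]] [ 565.2014294   -95.06356092 1035.16814152] [-2.18437498  2.22341124 -0.0856919 ]
```

View pictures.

View pics/scene.png

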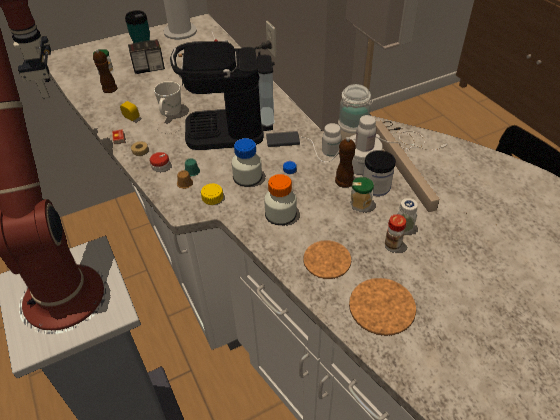

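View pics/top.png

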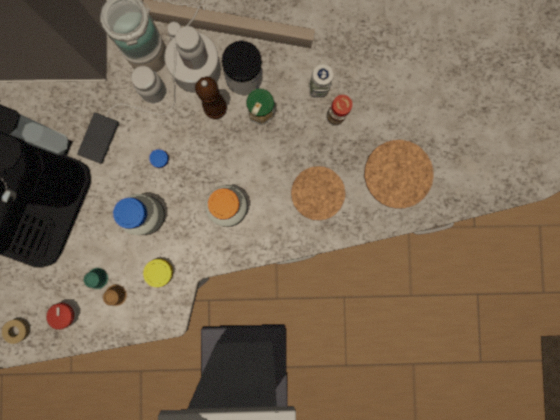

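Top view: the blue candidates are the lid on the canister at (130,213), which is the larger, and a loose small blue cap at (159,158). The yellow lid at (157,273) is excluded. The orange lid is at (223,203). The trivets are at (318,193), the smaller one and so the one meant, and at (399,174), the larger.

```bash
cat >> h.py <<'E'
def cast(c,uv,z):
    Rm=R.from_rotvec(c['orientation']).as_matrix() if np.size(c['orientation'])==3 else c['orientation']
    K=c['intrinsics'];p=np.c_[np.reshape(uv,(-1,2)),np.ones(np.size(uv)//2)]
    d=(Rm@np.linalg.inv(K)@p.T).T;e=np.asarray(c['eye'])
    return e+d*((z-e[2])/d[:,2])[:,None]
RNG={'blue':((105,130,60),(130,255,255)),'orange':((5,200,150),(16,255,255)),'cork':((5,120,70),(18,225,255))}
def blobs(c,col,amin=80):
    h=cv2.cvtColor(c['frame'],cv2.COLOR_RGB2HSV);m=cv2.inRange(h,*RNG[col])
    m=cv2.morphologyEx(m,cv2.MORPH_CLOSE,np.ones((3,3)))
    return [k for k in cv2.findContours(m,0,cv2.CHAIN_APPROX_NONE)[0] if cv2.contourArea(k)>amin]
E
python3 - <<'E'
from h import *
for n in['top','scene']:
    c=dict(np.load(n+'.npz'))
    for col,z in[('blue',130),('orange',130),('cork',8)]:
        for k in blobs(c,col):
            w=cast(c,k.reshape(-1,2).astype(float),z)[:,:2].astype(np.float32)
            (x,y),r=cv2.minEnclosingCircle(w);px=k.reshape(-1,2).mean(0)
            u,v=px.astype(int)
            m=np.zeros(c['z_map'].shape,np.uint8);cv2.drawContours(m,[k],-1,1,-1)
            zz=c['z_map'];vv,uu=np.nonzero((m>0)&(zz>0))
            Rm=R.from_rotvec(c['orientation']).as_matrix()
            P=(Rm@(np.linalg.inv(c['intrinsics'])@np.c_[uu,vv,np.ones(len(uu))].T*zz[vv,uu])).T+c['eye']
            hz=np.percentile(P[:,2],90);t=P[abs(P[:,2]-hz)<6]
            print(n,col,px.round(),'circ',round(x),round(y),'r',round(r),'depth top z',hz.round(),t[:,:2].mean(0).round(1),cv2.minEnclosingCircle(t[:,:2].astype(np.float32)))
c=np.load('top.npz')['frame'][180:240,90:250,::-1]
cv2.imwrite('pics/crop.png',cv2.resize(c,None,fx=4,fy=4))
E
```

```text
top blue [129. 213.] circ 609 182 r 33 depth top z 132.0 [609.5 182.7] ((609.6990356445312, 183.08135986328125), 31.778974533081055)
top blue [158. 158.] circ 722 122 r 19 depth top z 22.0 [741.4 148.3] ((742.4578857421875, 148.4651641845703), 20.86423683166504)
top cork [116. 295.] circ 422 254 r 26 depth top z 41.0 [424.8 251.1] ((425.634033203125, 250.2861328125), 17.907554626464844)
top cork [305. 339.] circ 399 -147 r 704 depth top z -908.0 [ 107.8 -483.3] ((247.7300262451172, -194.51422119140625), 1328.784912109375)
top cork [223. 203.] circ 634 -1 r 37 depth top z 132.0 [625.2 -11.2] ((625.6111450195312, -11.331085205078125), 32.339111328125)
top cork [317. 193.] circ 655 -225 r 63 depth top z 10.0 [ 654.9 -224.6] ((655.55908203125, -224.47103881835938), 63.2034912109375)
top cork [398. 174.] circ 698 -419 r 82 depth top z 12.0 [ 697.4 -418.2] ((697.270263671875, -418.5944519042969), 81.76862335205078)
top cork [341. 106.] circ 865 -287 r 27 depth top z 108.0 [ 839.  -270.6] ((838.7702026367188, -270.7292175292969), 21.658002853393555)
scene blue [289. 167.] circ 678 30 r 26 d
[... 1690 characters left out ...]
82862091064453), 26.368268966674805)
scene cork [183. 180.] circ 428 264 r 43 depth top z 42.0 [423.6 251.1] ((424.435302734375, 253.87399291992188), 19.216554641723633)
scene cork [138. 148.] circ 347 483 r 36 depth top z 22.0 [349.3 475.4] ((349.17822265625, 475.8711853027344), 28.274843215942383)
scene cork [119. 136.] circ 305 581 r 42 depth top z 21.0 [305.4 577.4] ((305.6568298339844, 576.370361328125), 32.79713439941406)
scene cork [  7. 152.] circ -25 717 r 238 depth top z 464.0 [40.4 89.7] ((39.258033752441406, 89.43589782714844), 10.223862648010254)
scene cork [466. 119.] circ 1356 39 r 319 depth top z -904.0 [2441.9 1010.8] ((2350.153564453125, 866.20166015625), 583.6146850585938)
```

View pics/crop.png

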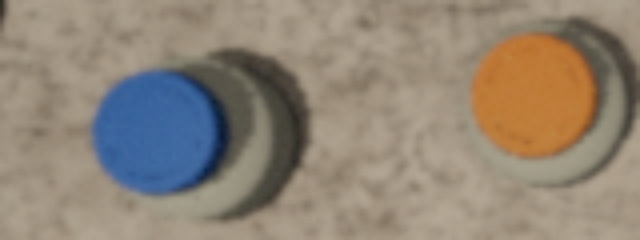

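The crop confirms the blue lid sits on the white canister at about (155,130) in the crop, with orange well clear. By measurement the lid centre is (609.5, 182.8), z 115, and the trivet is (655, -225). The first move is up and inward, so the arm clears the brewer.

Request:
{"op": "carry_out", "data": {
  "rows": [
    {"tx": 0, "ty": 0, "tz": 0.04},
    {"tx": -0.004, "ty": -0.018, "tz": 0.08},
    {"tx": -0.01, "ty": -0.04, "tz": 0.12},
    {"tx": -0.015, "ty": -0.065, "tz": 0.16},
    {"tx": -0.02, "ty": -0.09, "tz": 0.19},
    {"tx": -0.025, "ty": -0.107, "tz": 0.212},
    {"tx": -0.025, "ty": -0.107, "tz": 0.212}
  ],
  "grip": 1,
  "force": 30
}}

```text
schema error: expected keys tx, ty, tz, wx, wy, wz
```

Request:
{"op": "carry_out", "data": {
  "rows": [
    {"tx": 0, "ty": 0, "tz": 0.04, "wx": 0, "wy": 0, "wz": 0},
    {"tx": -0.005, "ty": -0.02, "tz": 0.08, "wx": 0, "wy": 0, "wz": 0},
    {"tx": -0.01, "ty": -0.04, "tz": 0.12, "wx": 0, "wy": 0, "wz": 0},
    {"tx": -0.015, "ty": -0.065, "tz": 0.16, "wx": 0, "wy": 0, "wz": 0},
    {"tx": -0.02, "ty": -0.09, "tz": 0.19, "wx": 0, "wy": 0, "wz": 0},
    {"tx": -0.025, "ty": -0.105, "tz": 0.21, "wx": 0, "wy": 0, "wz": 0},
    {"tx": -0.025, "ty": -0.105, "tz": 0.21, "wx": 0, "wy": 0, "wz": 0}
  ],
  "grip": 1,
  "force": 30
}}

```text
t: 0.98
tool_pos: [121.6, 528.1, 430.4]
tcp_rot: [0.357, 3.121, 0.006]
force: [0.7, 1.3, 0.4]
gripper_width: 0.998
grasp_force: 0.0
```

Request:
{"op": "carry_out", "data": {
  "rows": [
    {"tx": 0.046, "ty": -0.013, "tz": 0, "wx": 0, "wy": 0, "wz": -8},
    {"tx": 0.09, "ty": -0.029, "tz": 0, "wx": 0, "wy": 0, "wz": -16},
    {"tx": 0.133, "ty": -0.05, "tz": 0, "wx": 0, "wy": 0, "wz": -24},
    {"tx": 0.173, "ty": -0.074, "tz": 0, "wx": 0, "wy": 0, "wz": -32},
    {"tx": 0.212, "ty": -0.101, "tz": 0, "wx": 0, "wy": 0, "wz": -40},
    {"tx": 0.248, "ty": -0.132, "tz": 0, "wx": 0, "wy": 0, "wz": -48},
    {"tx": 0.281, "ty": -0.166, "tz": 0, "wx": 0, "wy": 0, "wz": -56},
    {"tx": 0.311, "ty": -0.202, "tz": 0, "wx": 0, "wy": 0, "wz": -64},
    {"tx": 0.338, "ty": -0.241, "tz": 0, "wx": 0, "wy": 0, "wz": -72},
    {"tx": 0.361, "ty": -0.282, "tz": 0, "wx": 0, "wy": 0, "wz": -80},
    {"tx": 0.381, "ty": -0.325, "tz": 0, "wx": 0, "wy": 0, "wz": -88},
    {"tx": 0.396, "ty": -0.37, "tz": 0, "wx": 0, "wy": 0, "wz": -96}
  ]
}}

```text
t: 2.48
tool_pos: [518.5, 157.0, 426.3]
tcp_rot: [2.563, 1.817, -0.005]
force: [0.2, 0.6, -0.4]
gripper_width: 1.004
grasp_force: 0.0
```

```bash
python3 - <<'E'
from h import *
s=readout.state();print(s['t'],s['tool_pos'],s['qpos'].round(3) if hasattr(s['qpos'],'round') else s['qpos']);print(R.from_rotvec(s['tcp_rot']).as_matrix().round(3))
E
```

```text
2.475 [518.5483007  157.01319224 426.34450069] [-0.681  0.344  0.531  1.354 -0.17   1.492 -0.499]
[[ 0.331  0.944 -0.003]
 [ 0.944 -0.331 -0.002]
 [-0.003 -0.002 -1.   ]]
```

Request:
{"op": "carry_out", "data": {
  "rows": [
    {"tx": 0.02, "ty": 0.005, "tz": -0.02, "wx": 0, "wy": 0, "wz": -8},
    {"tx": 0.045, "ty": 0.012, "tz": -0.06, "wx": 0, "wy": 0, "wz": -16},
    {"tx": 0.07, "ty": 0.019, "tz": -0.1, "wx": 0, "wy": 0, "wz": -24},
    {"tx": 0.092, "ty": 0.025, "tz": -0.14, "wx": 0, "wy": 0, "wz": -32},
    {"tx": 0.092, "ty": 0.025, "tz": -0.18, "wx": 0, "wy": 0, "wz": -40},
    {"tx": 0.092, "ty": 0.025, "tz": -0.22, "wx": 0, "wy": 0, "wz": -46},
    {"tx": 0.092, "ty": 0.025, "tz": -0.229, "wx": 0, "wy": 0, "wz": -46},
    {"tx": 0.092, "ty": 0.025, "tz": -0.229, "wx": 0, "wy": 0, "wz": -46}
  ]
}}

```text
t: 3.48
tool_pos: [609.8, 183.1, 199.0]
tcp_rot: [3.066, 0.681, -0.002]
force: [0.7, -0.8, 0.1]
gripper_width: 0.997
grasp_force: 0.0
```

```bash
python3 - <<'E'
from h import *
s=readout.state();print(s['t'],s['tool_pos'],np.round(s['qpos'],3));print(R.from_rotvec(s['tcp_rot']).as_matrix().round(3))
c=read_camera('wrist');M=np.array(c['mount']);print(M.round(2))
T=np.eye(4);T[:3,:3]=R.from_rotvec(s['tcp_rot']).as_matrix();T[:3,3]=s['tool_pos']
W=T@M
c2=dict(intrinsics=c['intrinsics'],frame=c['frame'],eye=W[:3,3],orientation=W[:3,:3])
for k in blobs(c2,'blue',400):
    w=cast(c2,k.reshape(-1,2).astype(float),130)[:,:2].astype(np.float32);print(cv2.minEnclosingCircle(w),w.min(0),w.max(0))
cv2.imwrite('pics/w1.png',c['frame'][:,:,::-1])
E
```

```text
3.475 [609.81096977 183.12317762 198.99248196] [-0.683  0.683  0.644  1.503 -0.437  1.103 -1.082]
[[ 0.906  0.423 -0.001]
 [ 0.423 -0.906 -0.001]
 [-0.001  0.001 -1.   ]]
[[  -0.     -0.96   -0.27   73.35]
 [   1.      0.     -0.     -0.6 ]
 [   0.     -0.27    0.96 -165.09]
 [   0.      0.      0.      1.  ]]
((612.025634765625, 188.22821044921875), 33.26194381713867) [579.0955 155.9341] [645.0389  218.98032]
((719.8399658203125, 172.83599853515625), 14.990123748779297) [705.7473  158.36261] [734.7801 187.1503]
```

View pics/w1.png

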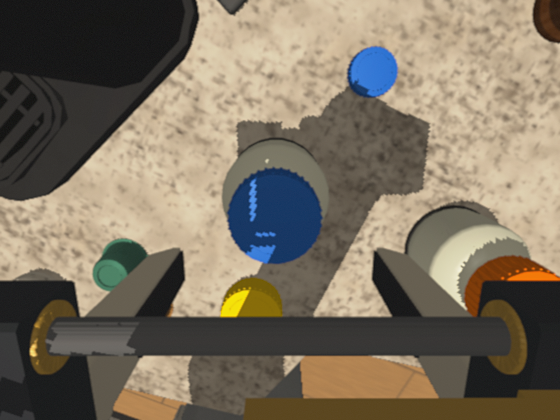

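The wrist view shows the blue lid at (275,215), centred between the finger tips (inner edges at columns 183 and 374). The orange lid is at the lower right, clear. The next moves are to descend and close.

Request:
{"op": "carry_out", "data": {
  "rows": [
    {"tx": 0, "ty": 0.001, "tz": -0.03, "wx": 0, "wy": 0, "wz": 0},
    {"tx": 0, "ty": 0.001, "tz": -0.055, "wx": 0, "wy": 0, "wz": 0},
    {"tx": 0, "ty": 0.001, "tz": -0.08, "wx": 0, "wy": 0, "wz": 0},
    {"tx": 0, "ty": 0.001, "tz": -0.101, "wx": 0, "wy": 0, "wz": 0},
    {"tx": 0, "ty": 0.001, "tz": -0.101, "wx": 0, "wy": 0, "wz": 0},
    {"tx": 0, "ty": 0.001, "tz": -0.101, "wx": 0, "wy": 0, "wz": 0}
  ]
}}

```text
t: 4.28
tool_pos: [611.3, 184.2, 100.7]
tcp_rot: [-3.067, -0.679, -0.006]
force: [0.3, -0.2, -0.3]
gripper_width: 1.002
grasp_force: 0.0
```

Request:
{"op": "carry_out", "data": {
  "rows": [
    {"tx": 0, "ty": 0, "tz": 0, "wx": 0, "wy": 0, "wz": 0},
    {"tx": 0, "ty": 0, "tz": 0, "wx": 0, "wy": 0, "wz": 0},
    {"tx": 0, "ty": 0, "tz": 0, "wx": 0, "wy": 0, "wz": 0},
    {"tx": 0, "ty": 0, "tz": 0, "wx": 0, "wy": 0, "wz": 0},
    {"tx": 0, "ty": 0, "tz": 0, "wx": 0, "wy": 0, "wz": 0},
    {"tx": 0, "ty": 0, "tz": 0, "wx": 0, "wy": 0, "wz": 0},
    {"tx": 0, "ty": 0, "tz": 0, "wx": 0, "wy": 0, "wz": 0},
    {"tx": 0, "ty": 0, "tz": 0, "wx": 0, "wy": 0, "wz": 0}
  ],
  "grip": 0.5,
  "force": 30
}}

```text
t: 5.28
tool_pos: [609.7, 184.9, 98.9]
tcp_rot: [-3.066, -0.679, -0.0]
force: [-2.5, 2.8, 4.6]
gripper_width: 0.682
grasp_force: 29.9
```

Gripped at 63 mm with small lateral force. Next, turn anticlockwise.

Request:
{"op": "carry_out", "data": {
  "rows": [
    {"tx": 0, "ty": 0, "tz": 0, "wx": 0, "wy": 0, "wz": 8},
    {"tx": 0, "ty": 0, "tz": 0, "wx": 0, "wy": 0, "wz": 16},
    {"tx": 0, "ty": 0, "tz": 0, "wx": 0, "wy": 0, "wz": 24},
    {"tx": 0, "ty": 0, "tz": 0, "wx": 0, "wy": 0, "wz": 32},
    {"tx": 0, "ty": 0, "tz": 0, "wx": 0, "wy": 0, "wz": 40},
    {"tx": 0, "ty": 0, "tz": 0, "wx": 0, "wy": 0, "wz": 48},
    {"tx": 0, "ty": 0, "tz": 0, "wx": 0, "wy": 0, "wz": 56},
    {"tx": 0, "ty": 0, "tz": 0, "wx": 0, "wy": 0, "wz": 64},
    {"tx": 0, "ty": 0, "tz": 0, "wx": 0, "wy": 0, "wz": 72},
    {"tx": 0, "ty": 0, "tz": 0, "wx": 0, "wy": 0, "wz": 80},
    {"tx": 0, "ty": 0, "tz": 0, "wx": 0, "wy": 0, "wz": 86},
    {"tx": 0, "ty": 0, "tz": 0, "wx": 0, "wy": 0, "wz": 86}
  ]
}}

```text
t: 6.78
tool_pos: [610.6, 184.0, 98.9]
tcp_rot: [1.782, 2.586, 0.002]
force: [0.2, 2.5, 3.1]
gripper_width: 0.681
grasp_force: 29.8
```

```bash
python3 - <<'E'
from h import *
s=readout.state();print(s['t'],s['tool_pos'],np.round(s['qpos'],3),s['force'],s['torque']);print(R.from_rotvec(s['tcp_rot']).as_matrix().round(3))
E
```

```text
6.775 [610.62870581 184.01185695  98.93079402] [-0.422  0.725  0.162  1.598 -0.146  0.829  0.163] [0.23996157 2.54505412 3.14082235] [0.21942643 0.05919362 0.0016729 ]
[[-0.356  0.934  0.002]
 [ 0.934  0.356  0.   ]
 [-0.     0.002 -1.   ]]
```

Request:
{"op": "carry_out", "data": {
  "rows": [
    {"tx": 0, "ty": 0, "tz": 0.005, "wx": 0, "wy": 0, "wz": 0},
    {"tx": 0, "ty": 0, "tz": 0.015, "wx": 0, "wy": 0, "wz": 0},
    {"tx": 0, "ty": 0, "tz": 0.025, "wx": 0, "wy": 0, "wz": 0},
    {"tx": 0, "ty": 0, "tz": 0.035, "wx": 0, "wy": 0, "wz": 0},
    {"tx": 0, "ty": 0, "tz": 0.05, "wx": 0, "wy": 0, "wz": 0},
    {"tx": 0, "ty": 0, "tz": 0.07, "wx": 0, "wy": 0, "wz": 0},
    {"tx": 0, "ty": 0, "tz": 0.09, "wx": 0, "wy": 0, "wz": 0},
    {"tx": 0, "ty": 0, "tz": 0.12, "wx": 0, "wy": 0, "wz": 0},
    {"tx": 0, "ty": 0, "tz": 0.15, "wx": 0, "wy": 0, "wz": 0},
    {"tx": 0, "ty": 0, "tz": 0.15, "wx": 0, "wy": 0, "wz": 0}
  ]
}}

```text
t: 8.02
tool_pos: [611.3, 184.0, 252.2]
tcp_rot: [1.779, 2.584, 0.008]
force: [0.1, -0.4, -0.5]
gripper_width: 0.677
grasp_force: 29.9
```

```bash
python3 - <<'E'
from h import *
s=readout.state();print(s['t'],s['tool_pos'],s['force'],s['gripper_width'],s['grasp_force'])
c=read_camera('scene');cv2.imwrite('pics/s2.png',cv2.resize(c['frame'][40:280,150:430,::-1],None,fx=2,fy=2))
E
```

```text
8.025 [611.32795827 184.00428807 252.24706607] [ 0.0758098  -0.44966401 -0.48105343] 0.6771633817954892 29.864199694711715
```

View pics/s2.png

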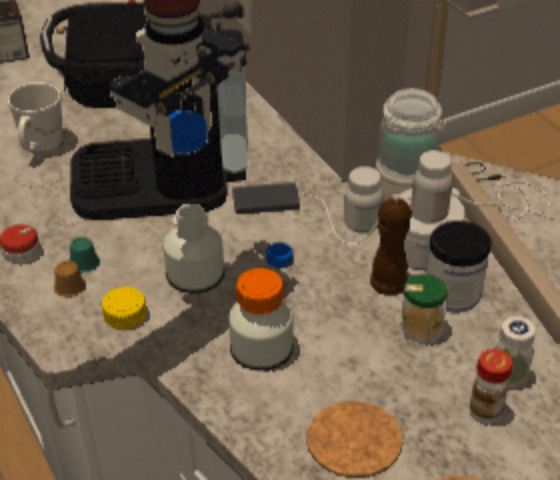

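The picture shows the lid off the neck and held level at about (187,132), with the orange canister untouched and the trivet at (355,437). Next is to carry it across, over the orange lid.

Request:
{"op": "carry_out", "data": {
  "rows": [
    {"tx": 0.002, "ty": -0.02, "tz": 0, "wx": 0, "wy": 0, "wz": 0},
    {"tx": 0.006, "ty": -0.055, "tz": 0, "wx": 0, "wy": 0, "wz": 0},
    {"tx": 0.01, "ty": -0.095, "tz": 0, "wx": 0, "wy": 0, "wz": 0},
    {"tx": 0.015, "ty": -0.135, "tz": 0, "wx": 0, "wy": 0, "wz": 0},
    {"tx": 0.019, "ty": -0.175, "tz": 0, "wx": 0, "wy": 0, "wz": 0},
    {"tx": 0.024, "ty": -0.215, "tz": 0, "wx": 0, "wy": 0, "wz": 0},
    {"tx": 0.028, "ty": -0.255, "tz": 0, "wx": 0, "wy": 0, "wz": 0},
    {"tx": 0.032, "ty": -0.295, "tz": 0, "wx": 0, "wy": 0, "wz": 0},
    {"tx": 0.037, "ty": -0.335, "tz": 0, "wx": 0, "wy": 0, "wz": 0},
    {"tx": 0.041, "ty": -0.37, "tz": 0, "wx": 0, "wy": 0, "wz": 0},
    {"tx": 0.044, "ty": -0.395, "tz": 0, "wx": 0, "wy": 0, "wz": 0},
    {"tx": 0.045, "ty": -0.409, "tz": 0, "wx": 0, "wy": 0, "wz": 0}
  ]
}}

```text
t: 9.57
tool_pos: [653.8, -227.1, 247.6]
tcp_rot: [-1.782, -2.585, 0.002]
force: [-0.6, 1.2, -1.3]
gripper_width: 0.678
grasp_force: 29.9
```

```bash
python3 - <<'E'
from h import *
s=readout.state();print(s['t'],s['tool_pos'],np.round(s['qpos'],3),s['grasp_force'])
print(R.from_rotvec(s['tcp_rot']).as_matrix().round(3))
E
```

```text
9.575 [ 653.81076466 -227.05520551  247.59253359] [ 0.197  0.674  0.208  1.24  -0.136  1.243  0.769] 29.864482171833515
[[-0.355  0.935 -0.002]
 [ 0.935  0.355 -0.   ]
 [ 0.001 -0.002 -1.   ]]
```

Request:
{"op": "carry_out", "data": {
  "rows": [
    {"tx": 0, "ty": 0.001, "tz": -0.02, "wx": 0, "wy": 0, "wz": 0},
    {"tx": 0, "ty": 0.001, "tz": -0.05, "wx": 0, "wy": 0, "wz": 0},
    {"tx": 0, "ty": 0.001, "tz": -0.08, "wx": 0, "wy": 0, "wz": 0},
    {"tx": 0, "ty": 0.001, "tz": -0.11, "wx": 0, "wy": 0, "wz": 0},
    {"tx": 0, "ty": 0.001, "tz": -0.14, "wx": 0, "wy": 0, "wz": 0},
    {"tx": 0, "ty": 0.001, "tz": -0.17, "wx": 0, "wy": 0, "wz": 0},
    {"tx": 0, "ty": 0.001, "tz": -0.195, "wx": 0, "wy": 0, "wz": 0},
    {"tx": 0, "ty": 0.001, "tz": -0.215, "wx": 0, "wy": 0, "wz": 0},
    {"tx": 0, "ty": 0.001, "tz": -0.228, "wx": 0, "wy": 0, "wz": 0},
    {"tx": 0, "ty": 0.001, "tz": -0.235, "wx": 0, "wy": 0, "wz": 0},
    {"tx": 0, "ty": 0.001, "tz": -0.235, "wx": 0, "wy": 0, "wz": 0},
    {"tx": 0, "ty": 0.001, "tz": -0.235, "wx": 0, "wy": 0, "wz": 0}
  ]
}}

```text
t: 11.08
tool_pos: [655.4, -224.1, 14.6]
tcp_rot: [1.78, 2.587, 0.001]
force: [0.0, 0.5, 0.2]
gripper_width: 0.68
grasp_force: 29.9
```

Request:
{"op": "carry_out", "data": {
  "rows": [
    {"tx": 0, "ty": 0, "tz": -0.001, "wx": 0, "wy": 0, "wz": 0},
    {"tx": 0, "ty": 0, "tz": -0.002, "wx": 0, "wy": 0, "wz": 0},
    {"tx": 0, "ty": 0, "tz": -0.002, "wx": 0, "wy": 0, "wz": 0}
  ]
}}

```text
t: 11.45
tool_pos: [654.7, -223.8, 11.7]
tcp_rot: [-1.781, -2.588, 0.0]
force: [0.0, -0.6, 0.6]
gripper_width: 0.68
grasp_force: 29.9
```

Request:
{"op": "carry_out", "data": {
  "rows": [
    {"tx": 0, "ty": 0, "tz": -0.001, "wx": 0, "wy": 0, "wz": 0},
    {"tx": 0, "ty": 0, "tz": -0.002, "wx": 0, "wy": 0, "wz": 0},
    {"tx": 0, "ty": 0, "tz": -0.002, "wx": 0, "wy": 0, "wz": 0}
  ]
}}

```text
t: 11.82
tool_pos: [654.6, -223.8, 9.4]
tcp_rot: [-1.78, -2.588, 0.0]
force: [-0.3, -0.2, 0.1]
gripper_width: 0.683
grasp_force: 29.9
```

Request:
{"op": "carry_out", "data": {
  "rows": [
    {"tx": 0, "ty": 0, "tz": -0.001, "wx": 0, "wy": 0, "wz": 0},
    {"tx": 0, "ty": 0, "tz": -0.001, "wx": 0, "wy": 0, "wz": 0}
  ]
}}

```text
t: 12.08
tool_pos: [654.8, -223.8, 8.6]
tcp_rot: [-1.78, -2.588, 0.0]
force: [-0.2, 0.2, -0.1]
gripper_width: 0.683
grasp_force: 29.9
```

Request:
{"op": "carry_out", "data": {
  "rows": [
    {"tx": 0, "ty": 0, "tz": -0.001, "wx": 0, "wy": 0, "wz": 0},
    {"tx": 0, "ty": 0, "tz": -0.001, "wx": 0, "wy": 0, "wz": 0}
  ]
}}

```text
t: 12.32
tool_pos: [654.8, -223.8, 8.5]
tcp_rot: [1.78, 2.588, 0.0]
force: [-1.0, 0.5, 5.0]
gripper_width: 0.68
grasp_force: 32.7
```

Contact at 5 N, so release and then retreat straight up.

Request:
{"op": "carry_out", "data": {
  "rows": [
    {"tx": 0, "ty": 0, "tz": 0, "wx": 0, "wy": 0, "wz": 0},
    {"tx": 0, "ty": 0, "tz": 0, "wx": 0, "wy": 0, "wz": 0},
    {"tx": 0, "ty": 0, "tz": 0.001, "wx": 0, "wy": 0, "wz": 0},
    {"tx": 0, "ty": 0, "tz": 0.001, "wx": 0, "wy": 0, "wz": 0},
    {"tx": 0, "ty": 0, "tz": 0.001, "wx": 0, "wy": 0, "wz": 0},
    {"tx": 0, "ty": 0, "tz": 0.001, "wx": 0, "wy": 0, "wz": 0}
  ],
  "grip": 1
}}

```text
t: 13.08
tool_pos: [652.4, -224.7, 8.7]
tcp_rot: [-1.78, -2.585, 0.004]
force: [-2.9, -0.1, 6.0]
gripper_width: 1.0
grasp_force: 3.0
```

Request:
{"op": "carry_out", "data": {
  "rows": [
    {"tx": 0, "ty": 0, "tz": 0.01, "wx": 0, "wy": 0, "wz": 0},
    {"tx": 0, "ty": 0, "tz": 0.03, "wx": 0, "wy": 0, "wz": 0},
    {"tx": 0, "ty": 0, "tz": 0.06, "wx": 0, "wy": 0, "wz": 0},
    {"tx": 0, "ty": 0, "tz": 0.1, "wx": 0, "wy": 0, "wz": 0},
    {"tx": 0, "ty": 0, "tz": 0.14, "wx": 0, "wy": 0, "wz": 0},
    {"tx": 0, "ty": 0, "tz": 0.18, "wx": 0, "wy": 0, "wz": 0},
    {"tx": 0, "ty": 0, "tz": 0.22, "wx": 0, "wy": 0, "wz": 0},
    {"tx": 0, "ty": 0, "tz": 0.22, "wx": 0, "wy": 0, "wz": 0},
    {"tx": 0, "ty": 0, "tz": 0.22, "wx": 0, "wy": 0, "wz": 0}
  ]
}}

```text
t: 14.2
tool_pos: [654.1, -223.6, 228.4]
tcp_rot: [-1.78, -2.587, 0.0]
force: [0.2, -0.1, -0.2]
gripper_width: 0.997
grasp_force: 0.0
```

```bash
python3 - <<'E'
from h import *
s=readout.state();print(s['t'],s['tool_pos'],s['force'],s['gripper_width'],s['grasp_force'])
c=read_camera('scene');cv2.imwrite('pics/s3.png',cv2.resize(c['frame'][120:340,200:460,::-1],None,fx=2,fy=2))
for k in blobs(c,'blue',60):
    w=cast(c,k.reshape(-1,2).astype(float),38)[:,:2].astype(np.float32);print(k.reshape(-1,2).mean(0),cv2.minEnclosingCircle(w))
E
```

```text
14.2 [ 654.10260386 -223.59998327  228.36930005] [ 0.22379195 -0.07515245 -0.22183977] 0.9968315368610658 0.0
[326.37681159 254.24637681] ((646.1176147460938, -231.60165405273438), 41.30271530151367)
[289.05555556 167.08333333] ((727.5557250976562, 122.90347290039062), 28.836156845092773)
```

View pics/s3.png

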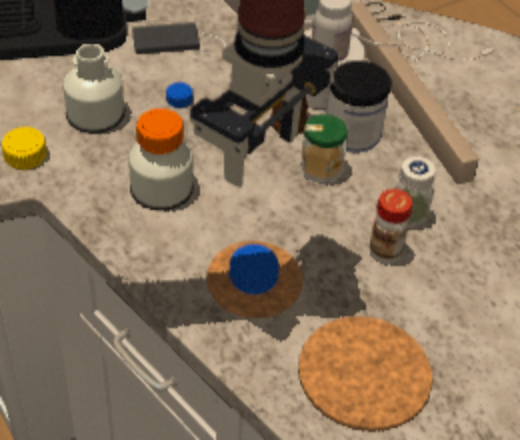

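The blue lid stands upright in the middle of the small trivet, at (254,268) in the crop. The orange lid is in place and the arm is clear.

```bash
python3 -c "
from h import *
print(manip.job_done())"
```

```text
the job is handed in; nothing more can be done
None
```

The blue lid was unscrewed by 86°, lifted off and set upright at the centre of the smaller cork trivet, the orange canister was left untouched, and the job was handed in at about 14 s (no verdict was returned).

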